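Close a coffee canister to snug in the torque cradle

TASK

Gently lower the white canister with the orange lid into the square pocket of the torque cradle. Then screw its lid down clockwise, seen from above, until it is fully home and the cradle's pointer stands in the green band for a moment, never letting the pointer enter the red, and let go so that the pointer returns to zero. Leave the two black-lidded canisters as they are.

Things in the scene. Friction and masses are not known exactly. Their poses are not given: they have to be found in the camera images.
- canister: White canister with brown band and orange lid, 0.25 to 0.5 kg. Square body 68 x 68 mm, 90 mm tall, upright; above it a 45 mm round neck and the lid. Origin: centre of the underside, z up, x and y normal to its faces (any quarter turn fits the pocket). It can be carried by the lid. The lid runs freely (0.04 N m), then bottoms hard on the rim; it stays where it is left.
- lid_top (a point): Centre of the top of the orange screw lid, z up, x along its white bar. Lid: cylinder 58 mm across, 32 mm tall, clear of the square body by 7 mm. Closes clockwise from above, sinking 0.95 mm per rad. Fully home its top is 129 mm above the canister's underside; at the start 1.0 to 2.2 rad short of that, not to be told from the white bar.
- canister_b: Closed canister with blue band and black lid, same size and origin; a bystander.
- canister_c: Closed canister with green band and black lid, same size and origin; a bystander.
- cradle_base: Fixed dark dial disc of the torque cradle, 200 mm across, 12 mm high, carrying the sprung pocket in its middle; origin at the centre of its underside, x towards the zero of the scale. Pushing the canister into the pocket with 80 N would damage it.
- cradle_seat (a point): Centre of the floor of the cradle's square pocket, 18 mm above the table; turns with the pocket. x and y normal to its walls, x along the orange pointer, z up. Pocket 71 mm square inside; walls rise 30 mm above the floor, then 45 degree lead-in flares rise 8 mm more and reach 8 mm outwards.
- cradle (a joint): Twist of the sprung pocket (and pointer), rad, positive clockwise from above, 0 at rest. Spring 2.5 N m per rad, springs back when let go. Green band from 0.20 (0.5 N m) to 0.44 (1.1 N m); red beyond. The canister has about 0.04 rad of play in the pocket; once the lid has bottomed, the pocket twists along with it.
Things that resemble listed ones, but are neither listed nor needed, are in the scene too. What is shaped like the canister but purple or turquoise is not meant. Leave any pink look-alike of the cradle_base alone.

How it is judged:
By the outcome, as a careful person would: the job done as asked, in the order asked, and still so for the second after the job is handed in, with the robot touching nothing.
It also fails if it takes over 64 s, if anything falls off the work surface, if the arm or the gripper's body presses on something with over 40 N, if the wrist force passes 120 N, or if a joint passes its speed limit or range.

ROBOT

A 7-joint arm with a two-finger parallel gripper is mounted at the origin on the work surface. World frame = base frame: x ahead of the robot, y to its left, z up, the work surface at z = 0. Lengths are in m, angles in rad, forces in N, time in s.
With the tool pointing down it reaches from about 0.425 to 0.875 m from the base axis. Payload 4.7 kg.
Tool frame: the origin (TCP) lies between the finger pads; the fingertips stand 14 mm ahead of it and the grasp point (between the pads) lies 5 mm behind it; z points along the fingers, y is the line along which they close (so a half turn about z gives the same grasp; the last joint's range is limited). The gripper opens to 87 mm and grips with 3 to 60 N. Pads are 19 mm wide; open, the fingers measure 117 mm over their backs; the gripper's body (75 mm by 190 mm) begins 51 mm behind the grasp point.
Start: joints at [-1.275, 0.321, -0.07, 1.45, 0.023, 1.371, -0.057], TCP at [0.181, 0.624, 0.237] pointing down, gripper open.
Joint ranges: [-2.86, 2.86], [-0.3, 2.09], [-1.38, 1.24], [0.06, 2.45], [-1.56, 4.7], [0.09, 2.05], [-2.69, 2.69]. Speed limits (rad/s): [2.57, 2.57, 3.14, 3.14, 3.14, 3.14, 3.14].

INTERFACE

Orientations are given as a rotation vector (axis times angle).
In Python, from bench import ctrl gives the robot as it stands.
- The arm moves only by the tool step_arm, never from a script. Its argument "commands" is a list of rows, each an object with "travel": the shift along the tool's x, y, z in m, a list of three; "turn": the turn, a rotation vector about the tool's x, y, z in degrees, a list of three. A call has 1 to 5 rows; each row is the pose to reach, as a shift and turn from the pose commanded when the call began, along the tool's axes at that moment; what a row does not reach only later rows make up. A row lasts 1/10 s, in which the tool goes at most 50 mm and 8.59 degrees, less where a joint would pass 70% of its speed; a pose out of reach is approached as far as the arm can. A call with a gripper value outside its range is refused whole. "gripper" is the opening, from 0 (shut) to 1 (fully open), set as the call begins (left out, the last holds). The fingers move at their own pace and stop on an object; "force" is the grip in N (left out, the last holds). Time passes only in rows, so rows that repeat a pose let the fingers close. It gives the time, the measured TCP pose, the force, the opening and the grip force at its end, in the units of the state.
- ctrl.get_state(): the state, without advancing time (a new reading comes with each control period).
- ctrl.get_image(name): name is "scene" or "top"; returns the picture (400x640x3 uint8, red, green, blue); there is no depth.
- ctrl.camera_model(name): a dict with "fx", "fy", "cx", "cy" (pixels), "R" (3x3) and "t" (3): a world point X has camera coordinates R X + t. Camera axes: x right, y down, z forward; pixel columns grow to the right and rows downward; lengths in m; the calibration is good to about 2 mm. A picture is of the moment at which its call begins. camera_model takes no time and is no camera call.
- ctrl.close_job(): hands the job in; it is judged then, once.
The state is a dict: "time": time; "joint_positions": joint angles; "qd": joint speeds; "joint_torque": joint torques, N m; "position": TCP position; "tool_rot": TCP orientation; "ft_force": force on the tool from outside, world axes, zero at the start; "torque": the same for the moment, N m; "grip_width": opening from 0.0 (shut) to 1.0 (fully open); "grip_force": force on a finger pad.
Only numpy, scipy, OpenCV 4.12 (cv2) and the standard library are available. Lean on these libraries where they do the work, as an engineer would, in place of code of your own. Each camera call takes 0.05 s, during which the arm holds its last target. There are 200 camera calls.

## Working session

There is one attempt and no reset: what is moved stays moved. The work goes in short steps, Python scripts to look and compute and a tool call to move; the robot and the scene stay as the last step left them, time stands still between calls to the robot, and variables do not carry over. Pictures are saved under pics/ and viewed, at most 10 in all, crops included, and the job is handed in when it is done.

Besides the shell and the picture viewer there is one more tool, called after ">>>" as name([rows], argument=value, ...), one row to a line, values as JSON. step_arm: Moves the arm, as the interface text tells. Its arguments: {"type":"object","properties":{"commands":{"type":"array"},"gripper":{"type":"number"},"force":{"type":"number"}},"required":["commands"]}

```bash
mkdir -p pics; ls; python3 - <<'E'
from bench import ctrl
import cv2,numpy as np
for n in("scene","top"):
    cv2.imwrite(f"pics/{n}0.png",ctrl.get_image(n)[:,:,::-1]); m=ctrl.camera_model(n); print(n,{k:np.round(v,3).tolist() for k,v in m.items()})
s=ctrl.get_state();print({k:np.round(v,3).tolist() for k,v in s.items()})
E
```

```text
pics
scene {'fx': 389.781, 'fy': 389.781, 'cx': 316.288, 'cy': 200.461, 'R': [[0.778, 0.628, 0.007], [0.474, -0.58, -0.662], [-0.411, 0.519, -0.75]], 't': [-0.315, -0.154, 1.341]}
top {'fx': 378.19, 'fy': 378.19, 'cx': 321.361, 'cy': 201.197, 'R': [[-0.045, -0.999, 0.001], [-0.97, 0.043, -0.238], [0.238, -0.012, -0.971]], 't': [-0.006, 0.474, 0.856]}
{'time': 0.1, 'joint_positions': [-1.275, 0.322, -0.07, 1.452, 0.023, 1.371, -0.057], 'qd': [0.0, -0.003, 0.001, -0.004, 0.0, 0.001, 0.001], 'joint_torque': [0.0, -49.257, -0.406, -31.34, -0.064, 0.039, 0.0], 'position': [0.181, 0.624, 0.236], 'tool_rot': [-0.441, -3.11, 0.003], 'ft_force': [-0.125, -0.001, 0.225], 'torque': [-0.016, 0.006, 0.013], 'grip_force': 0.0, 'grip_width': 1.001}
```

View pics/scene0.png

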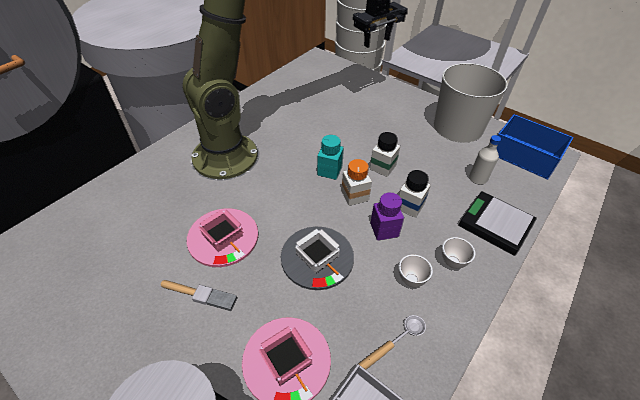

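View pics/top0.png

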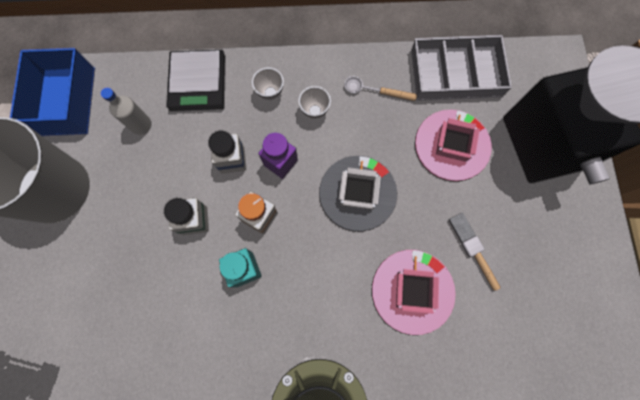

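In the scene view, the orange-lidded canister is at (357,180). The look-alikes are turquoise (331,157), purple (388,215), and black-lidded (385,150) and (414,190). Only the orange-lidded one fits, since it is white with a brown band. The grey cradle at (318,257) is the one meant, because the other two, at (222,237) and (287,360), are pink. The top view shows the same canister at (255,210) and the cradle at (358,192). I'll confirm in an enlarged crop and measure.

```bash
cat > h.py <<'E'
from bench import ctrl
import cv2,numpy as np
from scipy.optimize import least_squares
def proj(n,X):
    m=ctrl.camera_model(n); c=np.asarray(X)@np.array(m["R"]).T+np.array(m["t"])
    return np.c_[m["fx"]*c[:,0]/c[:,2]+m["cx"],m["fy"]*c[:,1]/c[:,2]+m["cy"]]
def at_z(n,uv,z):
    m=ctrl.camera_model(n);R=np.array(m["R"]);C=-R.T@np.array(m["t"])
    uv=np.atleast_2d(uv);d=np.c_[(uv[:,0]-m["cx"])/m["fx"],(uv[:,1]-m["cy"])/m["fy"],np.ones(len(uv))]@R
    return C+d*((z-C[2])/d[:,2])[:,None]
E
python3 - <<'E'
from h import *
T=cv2.imread("pics/top0.png");S=cv2.imread("pics/scene0.png")
a=cv2.resize(T[145:245,210:410],(800,400),interpolation=cv2.INTER_CUBIC)[:, :]
b=cv2.resize(S[150:300,270:420],(400,400),interpolation=cv2.INTER_CUBIC)
b=cv2.resize(b,(400,400));a=cv2.resize(a,(800,400))
cv2.imwrite("pics/c1.png",a);cv2.imwrite("pics/c2.png",cv2.resize(S[150:300,270:420],(600,600),interpolation=cv2.INTER_CUBIC))
# orange lid masks
for n,I,box in(("top",T,(180,240,230,280)),("scene",S,(150,190,340,375))):
    h=cv2.cvtColor(I,cv2.COLOR_BGR2HSV);m=((h[...,0]>5)&(h[...,0]<18)&(h[...,1]>170)).astype(np.uint8)
    k=np.zeros_like(m);k[box[0]:box[1],box[2]:box[3]]=1;m*=k
    ys,xs=np.nonzero(m);print(n,len(xs),xs.mean(),ys.mean(),xs.min(),xs.max(),ys.min(),ys.max())
E
```

```text
top 6 242.5 200.66666666666666 240 247 196 205
scene 334 357.2694610778443 169.23952095808383 342 367 159 184
```

View pics/c1.png

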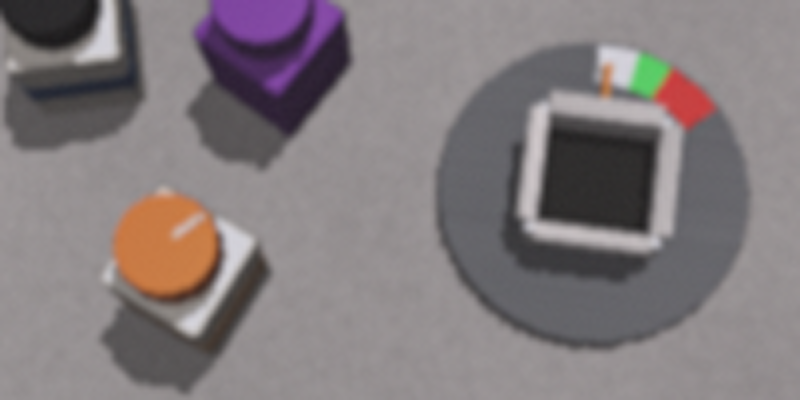

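View pics/c2.png

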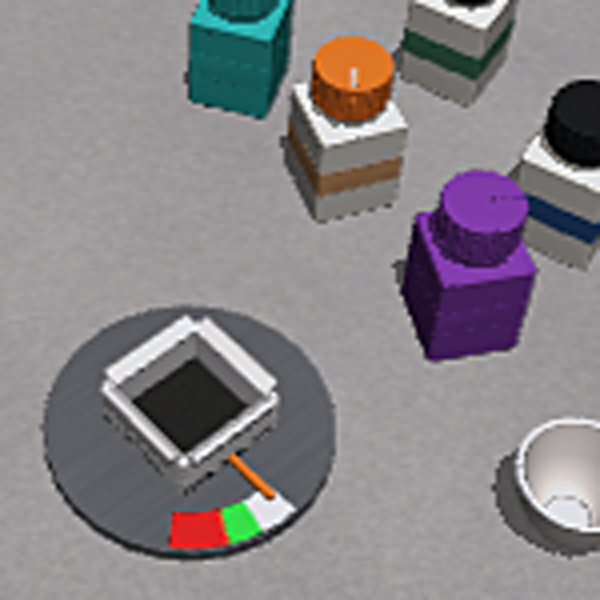

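Both crops agree: the white canister with brown band and orange lid, with its bar at about (190,227) in the top crop, and the grey cradle with an empty white-rimmed pocket. Now I'll fit models in both views.

```bash
cat >> h.py <<'E'
th=np.linspace(0,2*np.pi,72,endpoint=False)
def cyl(x,y,r,z0,z1): return np.vstack([np.c_[x+r*np.cos(th),y+r*np.sin(th),0*th+z] for z in(z0,z1)])
def cen(pts):
    h=cv2.convexHull(pts.astype(np.float32));m=cv2.moments(h);return np.array([m["m10"]/m["m00"],m["m01"]/m["m00"],m["m00"]])
def blob(I,n,X,lo,hi,rad,sup=4):
    u,v=proj(n,[X])[0].astype(int);y0,x0=v-rad,u-rad
    c=cv2.resize(I[y0:v+rad,x0:u+rad],None,fx=sup,fy=sup,interpolation=cv2.INTER_CUBIC)
    m=cv2.inRange(cv2.cvtColor(c,cv2.COLOR_BGR2HSV),lo,hi);m=cv2.morphologyEx(m,cv2.MORPH_OPEN,np.ones((5,5)))
    cs=max(cv2.findContours(m,cv2.RETR_EXTERNAL,cv2.CHAIN_APPROX_NONE)[0],key=cv2.contourArea)
    q=cen((cs.reshape(-1,2)+.5)/sup-.5+[x0,y0]);return q
def fitcyl(Is,X,lo,hi,rad,r,z0,z1):
    b={n:blob(I,n,X,lo,hi,rad) for n,I in Is.items()}
    f=lambda p:np.concatenate([cen(proj(n,cyl(*p,r,z0,z1)))[:2]-b[n][:2] for n in Is])
    s=least_squares(f,X[:2],diff_step=1e-3);print("xy",s.x.round(4),"res px",s.fun.round(2),"area ratio",[round(b[n][2]/cen(proj(n,cyl(*s.x,r,z0,z1)))[2],3) for n in Is])
    return s.x
def fitpts(uv,P,p0):
    def f(p):
        c,s=np.cos(p[2]),np.sin(p[2])
        return np.concatenate([(proj(n,np.c_[p[0]+c*P[n][:,0]-s*P[n][:,1],p[1]+s*P[n][:,0]+c*P[n][:,1],P[n][:,2]])-uv[n]).ravel() for n in uv])
    s=least_squares(f,p0,loss="soft_l1");print(s.x.round(4),np.degrees(s.x[2]).round(1),"res",f(s.x).round(1));return s.x
E
python3 - <<'E'
from h import *
Is={"top":cv2.imread("pics/top0.png"),"scene":cv2.imread("pics/scene0.png")}
X=at_z("top",(252.5,207),.13)[0];D=at_z("top",(358,193),.012)[0];print(X,D)
fitcyl(Is,X,(5,130,60),(20,255,255),22,.029,.0985,.1305)
for n in Is:
    u,v=proj(n,[D])[0].astype(int);print(n,cv2.cvtColor(Is[n],cv2.COLOR_BGR2HSV)[v,u-33 if n=="top" else u-28], cv2.cvtColor(Is[n],cv2.COLOR_BGR2HSV)[v,u-55])
fitcyl(Is,D,(100,20,40),(130,90,118),52,.1,0,.012)
t=lambda L:(np.array(L,float)+.5)/4-.5+[210,145]
s=lambda L:(np.array(L,float)+.5)/4-.5+[270,150]
a=.034
# body corners; local order guesses cover quarter-turn symmetry
w=at_z("top",t([(260,240),(200,338),(105,275)]),.09);print(w.round(3))
ws=at_z("scene",s([(407,125),(323,140),(290,88)]),.09);print(ws.round(3))
wb=at_z("scene",s([(400,203),(318,218)]),0);print(wb.round(3))
# flare top edges (outer, z=.056) in both
for n,L in(("top",t([(552,92),(680,112),(660,252),(527,230)])),("scene",s([(195,316),(276,382),(183,465),(104,385)]))):
    q=at_z(n,L,.056);print(n,q.round(3).tolist(),q.mean(0).round(4))
for e in [[(607,65),(605,97)]]: print(at_z("top",t(e),.02).round(3))
print(at_z("scene",s([(272,495),(235,457)]),.02).round(3))
print("bar",at_z("top",t([(173,237),(204,216)]),.1305).round(4).tolist())
E
```

```text
[0.44878437 0.12617627 0.13      ] [ 0.50146372 -0.12215489  0.012     ]
xy [0.4531 0.1309] res px [0.12 0.21 0.3  0.04] area ratio [np.float64(0.834), np.float64(0.943)]
top [120  10 105] [174   9 149]
scene [116  20 100] [165   7 147]Traceback (most recent call last):
  File "<stdin>", line 7, in <module>
  File "h.py", line 22, in fitcyl
    b={n:blob(I,n,X,lo,hi,rad) for n,I in Is.items()}
         ~~~~^^^^^^^^^^^^^^^^^
  File "h.py", line 19, in blob
    cs=max(cv2.findContours(m,cv2.RETR_EXTERNAL,cv2.CHAIN_APPROX_NONE)[0],key=cv2.contourArea)
ValueError: max() iterable argument is empty
```

```bash
python3 - <<'E'
from h import *
Is={"top":cv2.imread("pics/top0.png"),"scene":cv2.imread("pics/scene0.png")}
X=np.array([.453,.131,.13]);D=np.array([.5015,-.122,.012])
for lo in((3,80,40),(3,100,40)): fitcyl(Is,X,lo,(22,255,255),22,.029,.0985,.1305)
try: fitcyl(Is,D,(95,6,50),(150,90,124),52,.1,0,.012)
except Exception as e: print(e)
t=lambda L:(np.array(L,float)+.5)/4-.5+[210,145]
s=lambda L:(np.array(L,float)+.5)/4-.5+[270,150]
print(at_z("top",t([(260,240),(200,338),(105,275)]),.09).round(3).tolist());print(at_z("scene",s([(407,125),(323,140),(290,88)]),.09).round(3).tolist());print(at_z("scene",s([(400,203),(318,218)]),0).round(3).tolist())
for n,L in(("top",t([(552,92),(680,112),(660,252),(527,230)])),("scene",s([(195,316),(276,382),(183,465),(104,385)]))):
    q=at_z(n,L,.056);print(n,q.round(3).tolist(),q.mean(0).round(4))
for n,L in(("top",t([(437,195),(750,195),(593,43),(593,345)])),("scene",s([(43,425),(335,425)]))): print(n,"disc",at_z(n,L,.012).round(3).tolist())
print("ptr",at_z("top",t([(607,65),(605,97)]),.02).round(3).tolist(),at_z("scene",s([(272,495),(235,457)]),.02).round(3).tolist())
print("bar",at_z("top",t([(173,237),(204,216)]),.1305).round(4).tolist(),at_z("scene",s([(354,86),(353,68)]),.1305).round(4).tolist())
E
```

```text
xy [0.4532 0.1309] res px [0.13 0.25 0.34 0.07] area ratio [np.float64(0.927), np.float64(0.984)]
xy [0.4532 0.1308] res px [0.13 0.24 0.34 0.07] area ratio [np.float64(0.892), np.float64(0.971)]
xy [ 0.5018 -0.12  ] res px [-0.23  0.32  0.08  0.47] area ratio [np.float64(0.954), np.float64(0.932)]
[[0.462, 0.082, 0.09], [0.406, 0.117, 0.09], [0.445, 0.171, 0.09]]
[[0.499, 0.138, 0.09], [0.46, 0.087, 0.09], [0.41, 0.115, 0.09]]
[[0.501, 0.144, 0.0], [0.461, 0.091, 0.0]]
top [[0.556, -0.096, 0.056], [0.539, -0.174, 0.056], [0.452, -0.155, 0.056], [0.469, -0.075, 0.056]] [ 0.504 -0.125  0.056]
scene [[0.472, -0.076, 0.056], [0.548, -0.085, 0.056], [0.541, -0.173, 0.056], [0.462, -0.159, 0.056]] [ 0.5057 -0.1234  0.056 ]
top disc [[0.505, -0.022, 0.012], [0.496, -0.222, 0.012], [0.603, -0.129, 0.012], [0.404, -0.115, 0.012]]
scene disc [[0.43, -0.187, 0.012], [0.584, -0.062, 0.012]]
ptr [[0.585, -0.136, 0.02], [0.563, -0.133, 0.02]] [[0.586, -0.137, 0.02], [0.549, -0.129, 0.02]]
bar [[0.4557, 0.1253, 0.1305], [0.4669, 0.1081, 0.1305]] [[0.4668, 0.1103, 0.1305], [0.4556, 0.1251, 0.1305]]
```

```bash
python3 - <<'E'
from h import *
Is={"top":cv2.imread("pics/top0.png"),"scene":cv2.imread("pics/scene0.png")}
def rect(n,c,z,h=.07,k=4000):
    N=int(2*h*k);w=np.array([[c[0]-h,c[1]-h],[c[0]+h,c[1]-h],[c[0]+h,c[1]+h],[c[0]-h,c[1]+h]])
    dst=np.float32([[0,0],[N,0],[N,N],[0,N]]);src=proj(n,np.c_[w,[z]*4]).astype(np.float32)
    return cv2.warpPerspective(Is[n],cv2.getPerspectiveTransform(src,dst),(N,N),flags=cv2.INTER_CUBIC),k,h
def mar(m,c,k,h,tag):
    cs=max(cv2.findContours(m,cv2.RETR_EXTERNAL,cv2.CHAIN_APPROX_NONE)[0],key=cv2.contourArea)
    r=cv2.minAreaRect(cs);print(tag,"c",(np.array(r[0])/k-h+c).round(4),"size",(np.array(r[1])/k).round(3),"ang",round(r[2],1))
c=np.array([.503,-.1228])
for n in Is:
    I,k,h=rect(n,c,.056);g=cv2.cvtColor(I,cv2.COLOR_BGR2GRAY)
    for T in(130,150):mar(((g>T)*255).astype(np.uint8),c,k,h,n+" rim")
    I,k,h=rect(n,c,.018);g=cv2.cvtColor(I,cv2.COLOR_BGR2GRAY)
    mar(cv2.morphologyEx(((g<60)*255).astype(np.uint8),cv2.MORPH_OPEN,np.ones((40,40))),c,k,h,n+" floor")
I=np.hstack([cv2.resize(rect("top",c,.056)[0],(380,380)),cv2.resize(rect("scene",(.4545,.1285),.09)[0],(380,380))]);cv2.imwrite("pics/r.png",I)
# body white face
c=np.array([.4545,.1285])
for n in Is:
    I,k,h=rect(n,c,.09,.06);hs=cv2.cvtColor(I,cv2.COLOR_BGR2HSV)
    for T in(165,185,200):mar(cv2.bitwise_or(cv2.inRange(hs,(0,0,T),(180,50,255)),0),c,k,h,n+" body")
E
```

```text
top rim c [ 0.519  -0.1315] size [0.109 0.127] ang 79.9
top rim c [ 0.5049 -0.1224] size [0.094 0.095] ang 80.0
top floor c [ 0.5106 -0.1251] size [0.067 0.06 ] ang 80.0
scene rim c [ 0.5062 -0.1237] size [0.095 0.096] ang 79.7
scene rim c [ 0.5061 -0.1237] size [0.094 0.094] ang 79.7
scene floor c [ 0.4989 -0.114 ] size [0.058 0.056] ang 79.9
top body c [0.44   0.1068] size [0.026 0.07 ] ang 70.2
top body c [0.4395 0.1065] size [0.022 0.067] ang 69.5
top body c [0.452 0.097] size [0.017 0.04 ] ang 86.1
scene body c [0.4358 0.1373] size [0.069 0.114] ang 60.4
scene body c [0.4545 0.1278] size [0.067 0.068] ang 56.9
scene body c [0.4546 0.1276] size [0.066 0.066] ang 57.1
```

View pics/r.png

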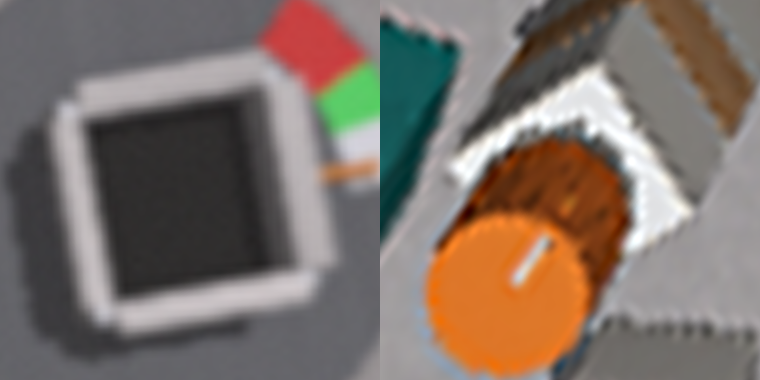

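Pocket: yaw −10° (mod 90), centre (0.504,−0.123). Canister: yaw 57°, centre about (0.454,0.129). The rim and body sizes agree with the given ones. I'll squeeze in two directions 90° apart so the lid is centred on the tool axis.

```bash
cat > plan.py <<'E'
import sys,numpy as np
from scipy.spatial.transform import Rotation as R
from bench import ctrl
def pose(psi):  # tool down, tool y at world angle psi (deg)
    a=np.radians(psi);y=np.array([np.cos(a),np.sin(a),0]);z=np.array([0,0,-1.]);return R.from_matrix(np.c_[np.cross(y,z),y,z])
def plan(wps):
    s=ctrl.get_state();p=np.array(s["position"]);r=R.from_rotvec(s["tool_rot"])
    m=r.as_matrix()[:,1];print("now",p.round(4),"psi",np.degrees(np.arctan2(m[1],m[0])).round(1),"q7",round(s["joint_positions"][6],2),"F",np.round(s["ft_force"],1),"t",s["time"])
    for x,y,z,psi in wps:
        t=np.array([x,y,z]);q=pose(psi);d=r.inv()*q
        print("travel",r.inv().apply(t-p).round(4).tolist(),"turn",np.degrees(d.as_rotvec()).round(2).tolist());p,r=t,q
if __name__=="__main__": plan(eval(sys.argv[1]))
E
python3 plan.py "[(.27,.46,.236,34),(.36,.3,.236,-6),(.454,.129,.236,-46),(.454,.129,.16,-52),(.454,.129,.111,-52)]"
```

```text
now [0.1807 0.6239 0.2356] psi 73.9 q7 -0.06 F [-0.1 -0.   0.2] t 0.1
travel [-0.1314, -0.1326, -0.0002] turn [-0.09, 0.04, 39.86]
travel [-0.183, -0.0149, 0.0] turn [0.0, 0.0, 40.0]
travel [-0.1602, 0.1114, 0.0] turn [0.0, 0.0, 40.0]
travel [0.0, 0.0, 0.076] turn [0.0, 0.0, 6.0]
travel [0.0, 0.0, 0.049] turn [0.0, 0.0, 0.0]
```

>>> step_arm([
  {"travel":[-0.131,-0.133,0],"turn":[0,0,40]},
  {"travel":[-0.131,-0.133,0],"turn":[0,0,40]},
  {"travel":[-0.131,-0.133,0],"turn":[0,0,40]},
  {"travel":[-0.131,-0.133,0],"turn":[0,0,40]},
  {"travel":[-0.131,-0.133,0],"turn":[0,0,40]},
], gripper=1)

```text
time: 0.6
position: [0.274, 0.4548, 0.2366]
tool_rot: [1.497, 2.759, -0.002]
ft_force: [-0.3, 1.1, 0.4]
grip_width: 1.0
grip_force: 0.0
```

>>> step_arm([
  {"travel":[-0.183,-0.015,0],"turn":[0,0,40]},
  {"travel":[-0.183,-0.015,0],"turn":[0,0,40]},
  {"travel":[-0.183,-0.015,0],"turn":[0,0,40]},
  {"travel":[-0.183,-0.015,0],"turn":[0,0,40]},
  {"travel":[-0.183,-0.015,0],"turn":[0,0,40]},
])

```text
time: 1.1
position: [0.3621, 0.2946, 0.2365]
tool_rot: [2.351, 2.082, -0.0]
ft_force: [-0.8, 1.1, -0.2]
grip_width: 0.998
grip_force: 0.0
```

>>> step_arm([
  {"travel":[-0.16,0.111,0],"turn":[0,0,40]},
  {"travel":[-0.16,0.111,0],"turn":[0,0,40]},
  {"travel":[-0.16,0.111,0],"turn":[0,0,40]},
  {"travel":[-0.16,0.111,0],"turn":[0,0,40]},
  {"travel":[-0.16,0.111,0],"turn":[0,0,40]},
])

```text
time: 1.6
position: [0.4548, 0.1218, 0.2366]
tool_rot: [2.922, 1.149, 0.001]
ft_force: [-0.1, 1.1, -0.4]
grip_width: 0.999
grip_force: 0.0
```

```bash
python3 plan.py "[(.454,.129,.160,-52),(.454,.129,.111,-52)]"
```

```text
now [0.4548 0.1218 0.2366] psi -47.1 q7 -1.17 F [-0.1  1.1 -0.4] t 1.6
travel [0.0043, -0.006, 0.0766] turn [0.13, 0.02, 4.93]
travel [0.0, 0.0, 0.049] turn [0.0, 0.0, 0.0]
```

>>> step_arm([
  {"travel":[0.004,-0.006,0.03],"turn":[0,0,5]},
  {"travel":[0.004,-0.006,0.06],"turn":[0,0,5]},
  {"travel":[0.004,-0.006,0.077],"turn":[0,0,5]},
  {"travel":[0.004,-0.006,0.077],"turn":[0,0,5]},
])

```text
time: 2.0
position: [0.4489, 0.1351, 0.1568]
tool_rot: [2.962, 1.045, -0.009]
ft_force: [-0.1, -0.4, -1.1]
grip_width: 1.002
grip_force: 0.0
```

```bash
python3 plan.py "[(.454,.129,.111,-52)]"; python3 - <<'E'
from h import *
for n in("scene","top"): 
    I=ctrl.get_image(n)[:,:,::-1]; cv2.imwrite(f"pics/{n}1.png",I)
    if n=="scene": cv2.imwrite("pics/d1.png",cv2.resize(I[90:250,270:470],(800,640))[:600])
E
```

```text
now [0.4489 0.1351 0.1568] psi -51.2 q7 -1.25 F [-0.1 -0.4 -1.1] t 2.0
travel [0.0004, 0.008, 0.0458] turn [-0.06, 0.33, 0.85]
```

View pics/d1.png

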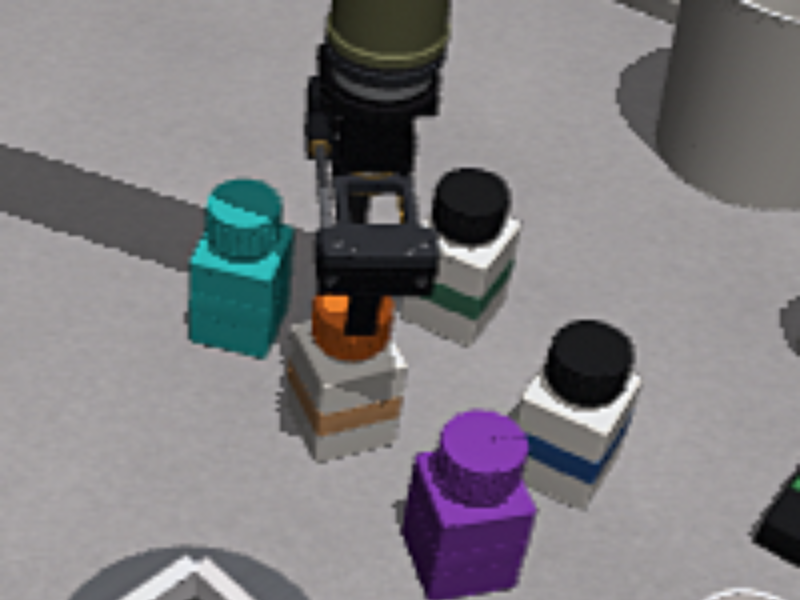

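The view shows the gripper over the orange lid at about (355,325), clear of its neighbours. The TCP reading was taken mid-motion, so I'll read it again now that the arm has settled.

```bash
python3 plan.py "[(.454,.129,.111,-52)]"
```

```text
now [0.4511 0.1359 0.1598] psi -51.1 q7 -1.25 F [-0.2 -0.8  0.6] t 2.1
travel [-0.0021, 0.0072, 0.0488] turn [0.0, 0.01, 0.85]
```

Descend, and add rows to settle.

>>> step_arm([
  {"travel":[-0.002,0.007,0.015],"turn":[0,0,1]},
  {"travel":[-0.002,0.007,0.03],"turn":[0,0,1]},
  {"travel":[-0.002,0.007,0.043],"turn":[0,0,1]},
  {"travel":[-0.002,0.007,0.049],"turn":[0,0,1]},
  {"travel":[-0.002,0.007,0.049],"turn":[0,0,1]},
])

```text
time: 2.6
position: [0.4537, 0.1294, 0.1103]
tool_rot: [2.971, 1.019, -0.001]
ft_force: [0.3, -0.1, -0.4]
grip_width: 1.0
grip_force: 0.0
```

>>> step_arm([
  {"travel":[0,0,0],"turn":[0,0,0]},
  {"travel":[0,0,0],"turn":[0,0,0]},
  {"travel":[0,0,0],"turn":[0,0,0]},
  {"travel":[0,0,0],"turn":[0,0,0]},
  {"travel":[0,0,0],"turn":[0,0,0]},
], gripper=0.6, force=5)

```text
time: 3.1
position: [0.4539, 0.13, 0.1109]
tool_rot: [-2.971, -1.019, -0.001]
ft_force: [-1.7, 1.5, 0.4]
grip_width: 0.667
grip_force: 5.0
```

The opening of 0.667 is 58 mm, so that is the lid. Open, turn −90° and squeeze the other way.

>>> step_arm([
  {"travel":[0,0,0],"turn":[0,0,0]},
  {"travel":[0,0,0],"turn":[0,0,0]},
  {"travel":[0,0,0],"turn":[0,0,-8]},
  {"travel":[0,0,0],"turn":[0,0,-16]},
  {"travel":[0,0,0],"turn":[0,0,-24]},
], gripper=1)

```text
time: 3.6
position: [0.4541, 0.129, 0.1105]
tool_rot: [2.69, 1.622, 0.0]
ft_force: [0.1, -1.1, 0.3]
grip_width: 0.979
grip_force: 0.0
```

>>> step_arm([
  {"travel":[0,0,0],"turn":[0,0,-8]},
  {"travel":[0,0,0],"turn":[0,0,-16]},
  {"travel":[0,0,0],"turn":[0,0,-24]},
  {"travel":[0,0,0],"turn":[0,0,-32]},
  {"travel":[0,0,0],"turn":[0,0,-40]},
])

```text
time: 4.1
position: [0.4541, 0.129, 0.1106]
tool_rot: [1.973, 2.444, -0.0]
ft_force: [0.2, -0.2, -0.4]
grip_width: 1.0
grip_force: 0.0
```

>>> step_arm([
  {"travel":[0,0,0],"turn":[0,0,-8]},
  {"travel":[0,0,0],"turn":[0,0,-16]},
  {"travel":[0,0,0],"turn":[0,0,-24]},
  {"travel":[0,0,0],"turn":[0,0,-26]},
  {"travel":[0,0,0],"turn":[0,0,-26]},
])

```text
time: 4.6
position: [0.4541, 0.129, 0.1105]
tool_rot: [1.381, 2.821, -0.0]
ft_force: [0.1, -0.0, -0.0]
grip_width: 1.005
grip_force: 0.0
```

>>> step_arm([
  {"travel":[0,0,0],"turn":[0,0,0]},
  {"travel":[0,0,0],"turn":[0,0,0]},
  {"travel":[0,0,0],"turn":[0,0,0]},
  {"travel":[0,0,0],"turn":[0,0,0]},
  {"travel":[0,0,0],"turn":[0,0,0]},
], gripper=0.6, force=5)

```text
time: 5.1
position: [0.4537, 0.1291, 0.1105]
tool_rot: [-1.381, -2.821, 0.001]
ft_force: [-1.8, -1.3, -0.1]
grip_width: 0.666
grip_force: 5.0
```

>>> step_arm([
  {"travel":[0,0,0],"turn":[0,0,0]},
  {"travel":[0,0,0],"turn":[0,0,0]},
], gripper=0.5, force=35)

```text
time: 5.3
position: [0.4537, 0.1291, 0.1105]
tool_rot: [-1.381, -2.821, 0.001]
ft_force: [-1.5, -0.8, 1.3]
grip_width: 0.659
grip_force: 35.0
```

```bash
python3 plan.py "[(.454,.129,.2,38),(.504,-.123,.2,61)]"; python3 - <<'E'
from bench import ctrl; s=ctrl.get_state(); print(s["torque"],s["grip_force"],s["grip_width"])
E
```

```text
now [0.4537 0.1291 0.1105] psi 37.8 q7 0.35 F [-1.5 -0.8  1.3] t 5.3
travel [-0.0003, 0.0001, -0.0895] turn [-0.03, -0.01, -0.15]
travel [-0.2294, -0.1157, 0.0] turn [0.0, 0.0, -23.0]
[-0.239317    0.22215205  0.04989873] 34.9996105581522 0.6589542633292809
```

>>> step_arm([
  {"travel":[0,0,-0.01],"turn":[0,0,0]},
  {"travel":[0,0,-0.04],"turn":[0,0,0]},
  {"travel":[0,0,-0.08],"turn":[0,0,0]},
  {"travel":[0,0,-0.12],"turn":[0,0,0]},
  {"travel":[0,0,-0.14],"turn":[0,0,0]},
])

```text
time: 5.8
position: [0.4551, 0.1297, 0.2544]
tool_rot: [1.38, 2.819, 0.007]
ft_force: [1.1, 0.4, -3.5]
grip_width: 0.659
grip_force: 35.0
```

>>> step_arm([
  {"travel":[-0.015,-0.008,0],"turn":[0,0,-1.5]},
  {"travel":[-0.045,-0.023,0],"turn":[0,0,-4.5]},
  {"travel":[-0.08,-0.04,0],"turn":[0,0,-8]},
  {"travel":[-0.115,-0.058,0],"turn":[0,0,-11.5]},
  {"travel":[-0.15,-0.076,0],"turn":[0,0,-15]},
])

```text
time: 6.3
position: [0.4858, -0.0372, 0.2507]
tool_rot: [0.996, 2.979, 0.001]
ft_force: [1.0, 0.7, -3.3]
grip_width: 0.661
grip_force: 35.0
```

```bash
python3 plan.py "[(.504,-.123,.25,61)]"
```

```text
now [ 0.4858 -0.0372  0.2507] psi 53.0 q7 0.92 F [ 1.   0.7 -3.3] t 6.3
travel [-0.0662, -0.0576, 0.0007] turn [0.03, -0.01, -7.98]
```

>>> step_arm([
  {"travel":[-0.022,-0.019,0],"turn":[0,0,-3]},
  {"travel":[-0.042,-0.037,0],"turn":[0,0,-6]},
  {"travel":[-0.058,-0.05,0],"turn":[0,0,-8]},
  {"travel":[-0.066,-0.057,0],"turn":[0,0,-8]},
  {"travel":[-0.066,-0.057,0],"turn":[0,0,-8]},
])

```text
time: 6.8
position: [0.5039, -0.1224, 0.2505]
tool_rot: [-0.796, -3.039, 0.001]
ft_force: [-0.3, -0.4, -4.1]
grip_width: 0.654
grip_force: 35.0
```

>>> step_arm([
  {"travel":[0,0,0.03],"turn":[0,0,0]},
  {"travel":[0,0,0.055],"turn":[0,0,0]},
  {"travel":[0,0,0.06],"turn":[0,0,0]},
  {"travel":[0,0,0.06],"turn":[0,0,0]},
  {"travel":[0,0,0.06],"turn":[0,0,0]},
])

```text
time: 7.3
position: [0.505, -0.1205, 0.1918]
tool_rot: [0.789, 3.039, 0.001]
ft_force: [-0.3, -0.1, -4.0]
grip_width: 0.661
grip_force: 35.0
```

```bash
python3 - <<'E'
from h import *
I={n:ctrl.get_image(n)[:,:,::-1].copy() for n in("scene","top")}
for n in I: cv2.imwrite(f"pics/{n}2.png",I[n])
a=cv2.resize(I["scene"][170:300,250:390],None,fx=4,fy=4,interpolation=cv2.INTER_CUBIC)
cv2.imwrite("pics/e.png",a)
E
python3 plan.py "[(.504,-.123,.14,61)]"
```

```text
now [ 0.5052 -0.1209  0.1921] psi 60.9 q7 1.3 F [-0.  -0.5 -4.2] t 7.4
travel [0.0001, -0.0025, 0.0521] turn [0.09, 0.13, -0.12]
```

View pics/e.png

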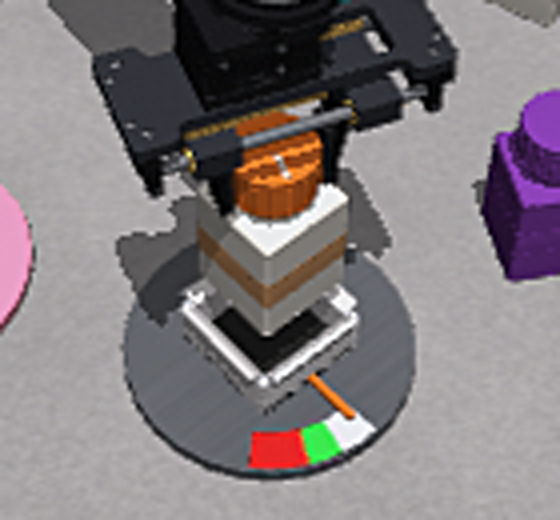

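The canister hangs over the pocket. Its lower front corner is at crop (265,335), left (203,283) and right (345,300). I'll check its yaw and centre.

```bash
python3 - <<'E'
from h import *
f=lambda L:(np.array(L,float)+.5)/4-.5+[250,170]
zb=.1921-.1105
b=at_z("scene",f([(265,335),(203,283)]),zb);t=at_z("scene",f([(348,193),(270,255),(200,195)]),zb+.09)
print(b.round(4).tolist(),t.round(4).tolist())
ang=lambda a,b:np.degrees(np.arctan2(*(b-a)[[1,0]]))%90
print(ang(b[0],b[1]),ang(t[1],t[2]),ang(t[1],t[0]))
c=(t[0]+t[2])/2;print("centre top diag",c)
P=lambda psi,z,c:np.array([[c[0]+48.08e-3*np.cos(np.radians(psi+45+90*k)),c[1]+48.08e-3*np.sin(np.radians(psi+45+90*k)),z] for k in range(4)])
for psi in(77,80,83):
  print(psi,((proj("scene",np.r_[P(psi,zb,(.5052,-.1209)),P(psi,zb+.09,(.5052,-.1209))])-[250,170]+.5)*4-.5).round(0).tolist())
E
```

```text
[[0.5284, -0.1567, 0.0816], [0.4722, -0.1508, 0.0816]] [[0.5404, -0.0926, 0.1716], [0.533, -0.1586, 0.1716], [0.4721, -0.1503, 0.1716]]
84.07325122183573 82.21152114778391 83.62586524669713
centre top diag [ 0.50625513 -0.12143755  0.1716    ]
77 [[280.0, 222.0], [198.0, 272.0], [263.0, 342.0], [346.0, 288.0], [282.0, 133.0], [195.0, 185.0], [264.0, 256.0], [353.0, 200.0]]
80 [[277.0, 221.0], [198.0, 276.0], [267.0, 342.0], [346.0, 284.0], [278.0, 133.0], [194.0, 188.0], [268.0, 257.0], [353.0, 197.0]]
83 [[273.0, 221.0], [198.0, 279.0], [271.0, 343.0], [346.0, 281.0], [274.0, 133.0], [194.0, 191.0], [272.0, 257.0], [353.0, 194.0]]
```

>>> step_arm([
  {"travel":[-0.001,-0.002,0],"turn":[0,0,2.5]},
  {"travel":[-0.001,-0.002,0.008],"turn":[0,0,2.5]},
  {"travel":[-0.001,-0.002,0.016],"turn":[0,0,2.5]},
  {"travel":[-0.001,-0.002,0.022],"turn":[0,0,2.5]},
  {"travel":[-0.001,-0.002,0.026],"turn":[0,0,2.5]},
])

```text
time: 7.9
position: [0.5036, -0.1231, 0.1636]
tool_rot: [-0.856, -3.022, 0.0]
ft_force: [-0.4, -1.0, -4.1]
grip_width: 0.657
grip_force: 35.0
```

>>> step_arm([
  {"travel":[0,0,0.003],"turn":[0,0,0]},
  {"travel":[0,0,0.006],"turn":[0,0,0]},
  {"travel":[0,0,0.009],"turn":[0,0,0]},
  {"travel":[0,0,0.01],"turn":[0,0,0]},
  {"travel":[0,0,0.01],"turn":[0,0,0]},
])

```text
time: 8.4
position: [0.5041, -0.1231, 0.1544]
tool_rot: [0.856, 3.023, 0.0]
ft_force: [0.4, 0.9, -3.5]
grip_width: 0.655
grip_force: 35.0
```

>>> step_arm([
  {"travel":[0,0,0.003],"turn":[0,0,0]},
  {"travel":[0,0,0.006],"turn":[0,0,0]},
  {"travel":[0,0,0.009],"turn":[0,0,0]},
  {"travel":[0,0,0.012],"turn":[0,0,0]},
  {"travel":[0,0,0.012],"turn":[0,0,0]},
])

```text
time: 8.9
position: [0.5037, -0.1233, 0.1419]
tool_rot: [-0.856, -3.022, 0.001]
ft_force: [0.9, 1.2, -3.9]
grip_width: 0.661
grip_force: 35.0
```

```bash
python3 - <<'E'
from bench import ctrl; s=ctrl.get_state(); print(s["torque"],s["ft_force"],s["position"])
E
```

```text
[ 0.0914382  -0.34958575  0.07426708] [ 0.90231018  1.18269966 -3.85588772] [ 0.50372745 -0.12331369  0.14190902]
```

>>> step_arm([
  {"travel":[0,0,0.003],"turn":[0,0,0]},
  {"travel":[0,0,0.006],"turn":[0,0,0]},
  {"travel":[0,0,0.009],"turn":[0,0,0]},
  {"travel":[0,0,0.011],"turn":[0,0,0]},
  {"travel":[0,0,0.011],"turn":[0,0,0]},
])

```text
time: 9.4
position: [0.5039, -0.1233, 0.1312]
tool_rot: [-0.856, -3.022, 0.0]
ft_force: [0.2, 0.6, -4.6]
grip_width: 0.658
grip_force: 35.0
```

>>> step_arm([
  {"travel":[0,0,0.0005],"turn":[0,0,0]},
  {"travel":[0,0,0.001],"turn":[0,0,0]},
  {"travel":[0,0,0.0015],"turn":[0,0,0]},
  {"travel":[0,0,0.0015],"turn":[0,0,0]},
])

```text
time: 9.8
position: [0.504, -0.1233, 0.13]
tool_rot: [0.857, 3.023, 0.0]
ft_force: [0.9, 0.6, -3.4]
grip_width: 0.658
grip_force: 35.0
```

>>> step_arm([
  {"travel":[0,0,0.0005],"turn":[0,0,0]},
  {"travel":[0,0,0.001],"turn":[0,0,0]},
  {"travel":[0,0,0.001],"turn":[0,0,0]},
])

```text
time: 10.1
position: [0.504, -0.1233, 0.129]
tool_rot: [0.857, 3.023, -0.0]
ft_force: [0.3, 0.6, -3.5]
grip_width: 0.657
grip_force: 35.0
```

>>> step_arm([
  {"travel":[0,0,0.0005],"turn":[0,0,0]},
  {"travel":[0,0,0.0005],"turn":[0,0,0]},
  {"travel":[0,0,0.0005],"turn":[0,0,0]},
])

```text
time: 10.4
position: [0.5042, -0.1234, 0.1287]
tool_rot: [0.856, 3.022, 0.0]
ft_force: [0.3, 0.7, -2.5]
grip_width: 0.659
grip_force: 35.0
```

>>> step_arm([
  {"travel":[0,0,0.0005],"turn":[0,0,0]},
  {"travel":[0,0,0.0005],"turn":[0,0,0]},
  {"travel":[0,0,0.0005],"turn":[0,0,0]},
])

```text
time: 10.7
position: [0.5045, -0.1234, 0.1285]
tool_rot: [0.856, 3.021, 0.0]
ft_force: [1.4, 0.9, -0.1]
grip_width: 0.657
grip_force: 35.0
```

>>> step_arm([
  {"travel":[0,0,0.0005],"turn":[0,0,0]},
  {"travel":[0,0,0.0005],"turn":[0,0,0]},
  {"travel":[0,0,0.0005],"turn":[0,0,0]},
])

```text
time: 11.0
position: [0.5046, -0.1234, 0.1283]
tool_rot: [0.856, 3.021, 0.001]
ft_force: [-0.3, -0.3, 5.9]
grip_width: 0.659
grip_force: 35.0
```

The canister is seated (about 10 N down). Now screw, with the lid sinking 0.95 mm/rad. The first 40° is safely short of home.

>>> step_arm([
  {"travel":[0,0,0],"turn":[0,0,0]},
  {"travel":[0,0,0],"turn":[0,0,0]},
], gripper=0.5, force=55)

```text
time: 11.2
position: [0.5046, -0.1234, 0.1283]
tool_rot: [0.856, 3.021, 0.001]
ft_force: [0.2, 0.7, 4.7]
grip_width: 0.652
grip_force: 55.0
```

>>> step_arm([
  {"travel":[0,0,0],"turn":[0,0,4]},
  {"travel":[0,0,0.0001],"turn":[0,0,8]},
  {"travel":[0,0,0.0002],"turn":[0,0,13]},
  {"travel":[0,0,0.0003],"turn":[0,0,18]},
  {"travel":[0,0,0.0003],"turn":[0,0,20]},
])

```text
time: 11.7
position: [0.5042, -0.1239, 0.128]
tool_rot: [1.372, 2.825, -0.0]
ft_force: [-0.2, -0.0, 5.5]
grip_width: 0.656
grip_force: 55.0
```

```bash
cat > st.py <<'E'
from bench import ctrl;import numpy as np
from scipy.spatial.transform import Rotation as R
s=ctrl.get_state();m=R.from_rotvec(s["tool_rot"]).as_matrix()[:,1]
print("psi",np.degrees(np.arctan2(m[1],m[0])).round(2),"T",np.round(s["torque"],3),"F",np.round(s["ft_force"],2),"p",np.round(s["position"],4),"q7",round(s["joint_positions"][6],2),s["time"])
E
python3 st.py
```

```text
psi 38.19 T [-0.141  0.209  0.073] F [-0.2  -0.02  5.48] p [ 0.5042 -0.1239  0.128 ] q7 0.96 11.7
```

>>> step_arm([
  {"travel":[0,0,0.0001],"turn":[0,0,6]},
  {"travel":[0,0,0.0002],"turn":[0,0,13]},
  {"travel":[0,0,0.0003],"turn":[0,0,20]},
  {"travel":[0,0,0.0004],"turn":[0,0,27]},
  {"travel":[0,0,0.0005],"turn":[0,0,32]},
])

```text
time: 12.2
position: [0.5034, -0.1243, 0.1274]
tool_rot: [-2.1, -2.335, 0.002]
ft_force: [-3.1, -1.3, 8.7]
grip_width: 0.651
grip_force: 55.0
```

>>> step_arm([
  {"travel":[0,0,0.0001],"turn":[0,0,4]},
  {"travel":[0,0,0.0001],"turn":[0,0,8]},
  {"travel":[0,0,0.0001],"turn":[0,0,8]},
])

```text
time: 12.5
position: [0.5033, -0.1243, 0.1273]
tool_rot: [-2.255, -2.186, 0.002]
ft_force: [-3.7, -0.8, 8.2]
grip_width: 0.656
grip_force: 55.0
```

```bash
python3 st.py
```

```text
psi -1.78 T [-0.223  0.871  0.009] F [-3.67 -0.83  8.22] p [ 0.5033 -0.1243  0.1273] q7 0.28 12.5
```

>>> step_arm([
  {"travel":[0,-0.0003,0],"turn":[0,0,4]},
  {"travel":[0,-0.0005,0],"turn":[0,0,8]},
  {"travel":[0,-0.0005,0.0001],"turn":[0,0,8]},
])

```text
time: 12.8
position: [0.5029, -0.1242, 0.1271]
tool_rot: [-2.402, -2.024, 0.002]
ft_force: [-3.7, -1.1, 7.5]
grip_width: 0.658
grip_force: 55.0
```

```bash
python3 st.py
```

```text
psi -9.77 T [-0.306  0.733  0.05 ] F [-3.75 -1.06  7.52] p [ 0.5029 -0.1242  0.1271] q7 0.14 12.8
```

>>> step_arm([
  {"travel":[0,-0.0003,0],"turn":[0,0,4]},
  {"travel":[0,-0.0005,0.0001],"turn":[0,0,8]},
  {"travel":[0,-0.0005,0.0001],"turn":[0,0,8]},
])

```text
time: 13.1
position: [0.5026, -0.1242, 0.127]
tool_rot: [-2.538, -1.852, 0.002]
ft_force: [-1.7, -1.7, 5.7]
grip_width: 0.657
grip_force: 55.0
```

```bash
python3 st.py
```

```text
psi -17.77 T [-0.331  0.577  0.011] F [-1.65 -1.7   5.7 ] p [ 0.5026 -0.1242  0.127 ] q7 0.01 13.1
```

>>> step_arm([
  {"travel":[0,0,0.0001],"turn":[0,0,4]},
  {"travel":[0,0,0.0002],"turn":[0,0,8]},
  {"travel":[0,0,0.0002],"turn":[0,0,8]},
])

```text
time: 13.4
position: [0.5024, -0.1241, 0.1269]
tool_rot: [-2.661, -1.67, 0.002]
ft_force: [-3.3, -0.7, 7.2]
grip_width: 0.653
grip_force: 55.0
```

```bash
python3 st.py
```

```text
psi -25.77 T [-0.325  0.781  0.028] F [-3.26 -0.73  7.23] p [ 0.5024 -0.1241  0.1269] q7 -0.13 13.4
```

>>> step_arm([
  {"travel":[0,-0.0002,0],"turn":[0,0,4]},
  {"travel":[0,-0.0003,0.0001],"turn":[0,0,8]},
  {"travel":[0,-0.0003,0.0001],"turn":[0,0,8]},
])

```text
time: 13.7
position: [0.5022, -0.124, 0.1267]
tool_rot: [-2.771, -1.48, 0.002]
ft_force: [-3.4, -0.4, 7.7]
grip_width: 0.655
grip_force: 55.0
```

```bash
python3 st.py
```

```text
psi -33.77 T [-0.307  0.705  0.021] F [-3.41 -0.41  7.72] p [ 0.5022 -0.124   0.1267] q7 -0.27 13.7
```

>>> step_arm([
  {"travel":[0,0,0],"turn":[0,0,4]},
  {"travel":[0,0,0.0001],"turn":[0,0,8]},
  {"travel":[0,0,0.0001],"turn":[0,0,8]},
])

```text
time: 14.0
position: [0.5021, -0.1239, 0.1266]
tool_rot: [-2.867, -1.283, 0.002]
ft_force: [-2.9, 0.1, 8.4]
grip_width: 0.657
grip_force: 55.0
```

```bash
python3 st.py
```

```text
psi -41.77 T [-0.241  0.805 -0.002] F [-2.93  0.07  8.42] p [ 0.5021 -0.1239  0.1266] q7 -0.4 14.0
```

>>> step_arm([
  {"travel":[0,0,0],"turn":[0,0,4]},
  {"travel":[0,0,0.0001],"turn":[0,0,8]},
  {"travel":[0,0,0.0001],"turn":[0,0,8]},
])

```text
time: 14.3
position: [0.502, -0.1237, 0.1265]
tool_rot: [-2.949, -1.08, 0.003]
ft_force: [-3.2, -0.4, 8.7]
grip_width: 0.655
grip_force: 55.0
```

```bash
python3 st.py
```

```text
psi -49.77 T [-0.169  0.949  0.018] F [-3.21 -0.38  8.69] p [ 0.502  -0.1237  0.1265] q7 -0.54 14.3
```

>>> step_arm([
  {"travel":[0,0,0],"turn":[0,0,4]},
  {"travel":[0,0,0.0001],"turn":[0,0,8]},
  {"travel":[0,0,0.0001],"turn":[0,0,8]},
])

```text
time: 14.6
position: [0.5019, -0.1235, 0.1264]
tool_rot: [-3.017, -0.872, 0.003]
ft_force: [-4.1, 0.5, 8.9]
grip_width: 0.655
grip_force: 55.0
```

```bash
python3 st.py; cat > ptr.py <<'E'
from h import *
import sys
I=ctrl.get_image("scene")[:,:,::-1] if len(sys.argv)<2 else cv2.imread(sys.argv[1])
c=cv2.resize(I[235:300,270:370],None,fx=4,fy=4,interpolation=cv2.INTER_CUBIC)
m=cv2.inRange(cv2.cvtColor(c,cv2.COLOR_BGR2HSV),(6,120,90),(20,255,255))
ys,xs=np.nonzero(m);w=at_z("scene",np.c_[(xs+.5)/4-.5+270,(ys+.5)/4-.5+235],.02)[:,:2]-[.5045,-.1227]
r=np.hypot(*w.T);a=np.degrees(np.arctan2(w[:,1],w[:,0]));k=(r>.06)&(r<.1)&(a>-60)&(a<20)
print("pointer deg",a[k].mean().round(2) if k.any() else None,k.sum())
if len(sys.argv)<2: cv2.imwrite("pics/p.png",cv2.resize(I[150:300,250:400],(600,600),interpolation=cv2.INTER_CUBIC))
E
python3 ptr.py pics/scene0.png; python3 ptr.py
```

```text
psi -57.76 T [-0.087  0.974 -0.001] F [-4.12  0.46  8.94] p [ 0.5019 -0.1235  0.1264] q7 -0.67 14.6
pointer deg -15.25 400
pointer deg -15.75 385
```

View pics/p.png

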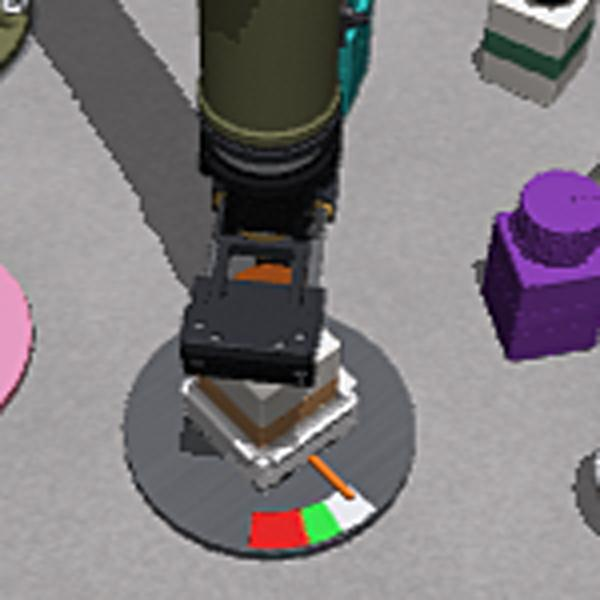

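The canister is in the pocket and the pointer (330,477) is still at zero. Continue.

>>> step_arm([
  {"travel":[0,0,0],"turn":[0,0,4]},
  {"travel":[0,0,0.0001],"turn":[0,0,8]},
  {"travel":[0,0,0.0001],"turn":[0,0,8]},
])

```text
time: 14.95
position: [0.502, -0.1232, 0.1263]
tool_rot: [-3.07, -0.66, 0.003]
ft_force: [-4.9, 1.1, 8.1]
grip_width: 0.659
grip_force: 55.0
```

```bash
python3 st.py; python3 ptr.py
```

```text
psi -65.74 T [0.138 0.965 0.052] F [-4.87  1.08  8.11] p [ 0.502  -0.1232  0.1263] q7 -0.81 14.95
pointer deg -16.08 378
```

>>> step_arm([
  {"travel":[-0.0003,0,0],"turn":[0,0,4]},
  {"travel":[-0.0004,0,0],"turn":[0,0,8]},
  {"travel":[-0.0004,0,0],"turn":[0,0,8]},
])

```text
time: 15.3
position: [0.5028, -0.1222, 0.1263]
tool_rot: [-3.108, -0.447, -0.001]
ft_force: [0.4, 1.9, 5.9]
grip_width: 0.657
grip_force: 55.0
```

```bash
python3 st.py; python3 ptr.py
```

```text
psi -73.65 T [0.39  0.278 0.382] F [0.42 1.88 5.92] p [ 0.5028 -0.1222  0.1263] q7 -0.94 15.3
pointer deg -20.67 383
```

Bottomed: torque 0.38 and the pointer is moving. Small steps from here.

>>> step_arm([
  {"travel":[0,0,0],"turn":[0,0,3]},
  {"travel":[0,0,0],"turn":[0,0,6]},
  {"travel":[0,0,0],"turn":[0,0,6]},
])

```text
time: 15.65
position: [0.5027, -0.1221, 0.1263]
tool_rot: [-3.127, -0.285, -0.0]
ft_force: [-1.2, 2.5, 5.5]
grip_width: 0.656
grip_force: 55.0
```

```bash
python3 st.py; python3 ptr.py
```

```text
psi -79.58 T [0.528 0.341 0.536] F [-1.2   2.45  5.46] p [ 0.5027 -0.1221  0.1263] q7 -1.04 15.65
pointer deg -24.95 364
```

>>> step_arm([
  {"travel":[0,0,0],"turn":[0,0,3]},
  {"travel":[0,0,0],"turn":[0,0,6]},
  {"travel":[0,0,0],"turn":[0,0,6]},
])

```text
time: 16.0
position: [0.5027, -0.1218, 0.1263]
tool_rot: [-3.137, -0.123, 0.0]
ft_force: [-0.7, 3.5, 6.3]
grip_width: 0.653
grip_force: 55.0
```

```bash
python3 st.py; python3 ptr.py
```

```text
psi -85.52 T [0.6   0.402 0.755] F [-0.66  3.55  6.33] p [ 0.5027 -0.1218  0.1263] q7 -1.14 16.0
pointer deg -29.17 364
```

View pics/p.png

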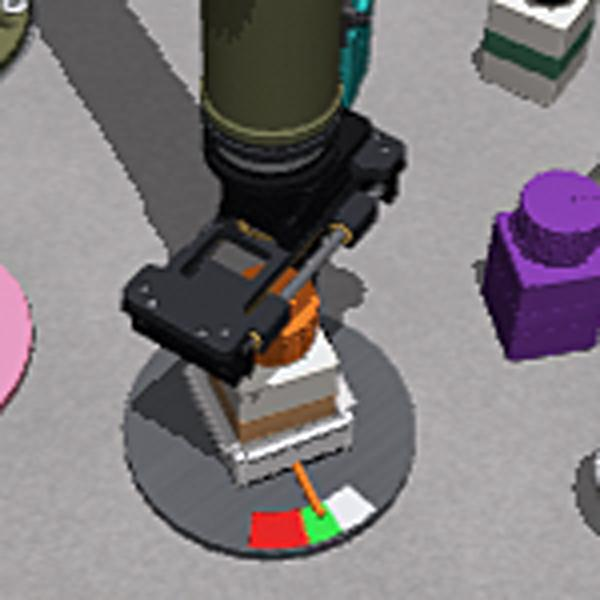

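The pointer tip (322,512) stands in the middle of the green. I'll hold briefly, then let go.

>>> step_arm([
  {"travel":[0,0,0],"turn":[0,0,0]},
  {"travel":[0,0,0],"turn":[0,0,0]},
  {"travel":[0,0,0],"turn":[0,0,0]},
  {"travel":[0,0,0],"turn":[0,0,0]},
  {"travel":[0,0,0],"turn":[0,0,0]},
])

```text
time: 16.55
position: [0.5027, -0.1218, 0.1263]
tool_rot: [-3.137, -0.125, 0.001]
ft_force: [-0.9, 2.8, 7.7]
grip_width: 0.654
grip_force: 55.0
```

>>> step_arm([
  {"travel":[0,0,0],"turn":[0,0,0]},
  {"travel":[0,0,0],"turn":[0,0,0]},
  {"travel":[0,0,0],"turn":[0,0,0]},
  {"travel":[0,0,0],"turn":[0,0,0]},
  {"travel":[0,0,0],"turn":[0,0,0]},
], gripper=1)

```text
time: 17.05
position: [0.5022, -0.1235, 0.1256]
tool_rot: [3.139, 0.119, -0.0]
ft_force: [0.7, -0.1, -0.6]
grip_width: 0.971
grip_force: 0.0
```

>>> step_arm([
  {"travel":[0,0,-0.01],"turn":[0,0,0]},
  {"travel":[0,0,-0.03],"turn":[0,0,0]},
  {"travel":[0,0,-0.06],"turn":[0,0,0]},
  {"travel":[0,0,-0.09],"turn":[0,0,0]},
  {"travel":[0,0,-0.1],"turn":[0,0,0]},
])

```text
time: 17.55
position: [0.5041, -0.124, 0.2292]
tool_rot: [-3.139, -0.119, -0.008]
ft_force: [0.5, 0.0, -0.3]
grip_width: 0.999
grip_force: 0.0
```

>>> step_arm([
  {"travel":[0,0,0],"turn":[0,0,0]},
  {"travel":[0,0,0],"turn":[0,0,0]},
  {"travel":[0,0,0],"turn":[0,0,0]},
])

```text
time: 17.85
position: [0.5015, -0.1231, 0.2245]
tool_rot: [3.139, 0.119, -0.004]
ft_force: [0.4, 1.1, 0.1]
grip_width: 1.0
grip_force: 0.0
```

```bash
python3 st.py; python3 ptr.py
```

```text
psi -85.65 T [-0.056  0.187 -0.005] F [0.35 1.12 0.09] p [ 0.5015 -0.1231  0.2245] q7 -1.26 17.85
pointer deg -15.24 405
```

View pics/p.png

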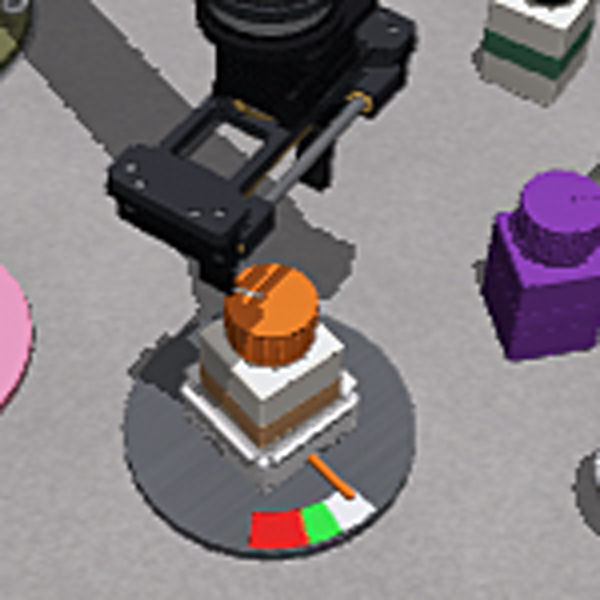

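The pointer (330,477) is back at zero at −15.24°, the same as at the start. The canister is seated, the lid is home and the robot is clear of it.

```bash
python3 -c "
from bench import ctrl;print(ctrl.close_job())"
```

```text
the job is handed in; nothing more can be done
None
```

The job is handed in at about 18 s: the canister is seated in the cradle, its lid is screwed home at about 0.75 N m (pointer mid-green, never seen in the red), and after letting go the pointer is back at zero with the robot touching nothing.

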